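Zero the bench gauge on the master disc

TASK

Slide the gold-coloured master disc fully home between the converging guides of the bench gauge, so that it rests against both of them under the plunger and the red pointer has swung round. Then turn the black bezel knob until the dial's blue zero mark stands at the red pointer, to well within half a division, leaving the disc home and upright. Do not knock or shift the other things on the bench.

Things in the scene. Friction and masses are not known exactly. Their poses are not given: they have to be found in the camera images.
- disc_center (a point): Centre (half-way up) of the loose gold-coloured aluminium master disc: 70 mm diameter, 40 mm tall, about 0.42 kg, upright on the granite plate (plate top 50 mm above the table); its top edge is bevelled (7 mm high, 16 mm in). It starts 70 to 95 mm in front of the seat, before the wide mouth of the guides, a little to one side. Its z axis is up.
- nest_seat (a point): Where disc_center lies when the disc is home, 20 mm above the granite, on the fixed gauge. Axes of the gauge: x horizontal, into the nest, away from the robot; y left; z up. Nest: two steel guides 90 mm long, 25 tall, 12 thick, each slanted 30 deg from x, converging towards +x; the disc stops against both here.
- plunger_tip (a point): Round tip of the sprung plunger, straight above nest_seat, 34 mm above the granite; the bevel of the disc lifts it 6 mm (1 N) as it slides in. Above it: an 18 mm barrel (underside 60 mm above the granite) and the gauge arm (30 mm wide, underside 86 mm up) that reaches from the column, 90 mm behind the seat, to 18 mm in front of it.
- dial_center (a point): Centre of the dial face, 30 mm beyond nest_seat along the gauge x, 185 mm above the granite; axes as nest_seat (not leaning). The face leans: its outward axis is tilted 33 deg from vertical towards the gauge -x, i.e. (-0.545, 0, 0.839) in these axes; 12 o'clock is (0.839, 0, 0.545). Nothing stands over the dial.
- knob_grip (a point): Point on the axis of the bezel knob, 22 mm out from the dial face; its z axis is the dial's outward axis. The knob is a black fluted round grip, 52 mm diameter, 34 mm tall out from the face, fixed on the middle of the white dial disc (100 mm diameter), with which it turns.
- zero_mark (a point): Outer end of the bold blue zero bar (20 x 7 mm) on the white dial disc: on the rim, 50 mm from the dial centre, in the plane of the face; turns with the knob. The dial has 40 divisions of 9 deg with black ticks; only zero is blue. A blue bar on top of the knob points the same way.
- pointer_tip (a point): Where the red pointer reads: on the dial rim, 50 mm from the dial centre, in the plane of the face. The pointer is a red finger just outside the rim. It turns by itself about the dial axis, 69 deg clockwise, as the plunger is lifted the full 6 mm; where it starts from varies. It cannot be moved by hand.
- bezel (a joint): Angle of dial disc and knob (rad), growing anticlockwise seen from the front of the dial; at 0 the zero mark is at 12 o'clock. Turns freely either way through several turns with about 0.1 N m of friction and stays where it is left.
- spool_mid (a point): Bystander, leave alone: a spool of copper wire, 70 mm across, 58 mm tall, standing on the granite.
- angle_block_mid (a point): Bystander, leave alone: a small steel angle block, 60 x 50 x 62 mm, on the granite.
- collar_mid (a point): Bystander, leave alone: an aluminium collar, 64 mm across, 30 mm tall, on the granite.
- gas_bottle_mid (a point): Bystander, leave alone: a blue gas bottle, 70 mm across, 200 mm tall, on the table to the right.
- jug_mid (a point): Bystander, leave alone: an amber jug, 130 mm across, 220 mm tall, on the table to the left.
- wrench_grip (a point): Bystander, leave alone: a wrench lying on the table, right.
- screwdriver_grip (a point): Bystander, leave alone: a screwdriver lying on the table, left.
- disc: The same gold-coloured master disc; origin at the centre of its underside. Pushed from one side it tends to roll off, and pushed crookedly it can jam against one guide short of home until eased back and pushed again.
Mind the look-alikes: they are no part of the job. What is shaped like the disc but purple is not meant.

How it is judged:
On the way, in this order (a step that is already met when the one before it is completed fails the run):
1. the disc is home in the nest, against both guides (horizontal distance between disc_center and nest_seat below 0.0035 m and angle between disc_center's own z axis and vertical below 0.06 rad and height (world z) of disc_center below 0.074 m), for 0.2 s.
2. with the disc home, the zero mark has been turned to the pointer (all of step 1 and distance between zero_mark and pointer_tip below 0.004 m and velocity of joint bezel between -0.05 and 0.05 rad/s), for 0.2 s.
At the end, for the whole second after the job is handed in: The disc stands upright at rest on the granite within 3.5 mm of the nest's seat, and the zero mark is at rest within 4 mm (half a division, 4.5 deg) of the pointer on the dial's rim (all of step 2 and linear speed of disc below 0.01 m/s); the robot touches nothing.
It fails at once if any bystander is moved more than 25 mm (distance of any of spool_mid, angle_block_mid, collar_mid, gas_bottle_mid, jug_mid, wrench_grip, screwdriver_grip from where it was at the start of the episode above 0.025 m).
It also fails if it takes over 72 s, if anything falls off the work surface, if the arm or the gripper's body presses on something with over 40 N, if the wrist force passes 120 N, or if a joint passes its speed limit or range.

ROBOT

A 6-joint arm with a two-finger parallel gripper is mounted at the origin on the work surface. World frame = base frame: x ahead of the robot, y to its left, z up, the work surface at z = 0. Lengths are in m, angles in rad, forces in N, time in s.
With the tool pointing down it reaches from about 0.35 to 0.975 m from the base axis. Payload 4.9 kg.
Tool frame: the origin (TCP) lies on the front face of the gripper's body, between the roots of the fingers; the fingertips stand ctrl.finger_overhang ahead of it and the grasp point (between the pads) lies 54 mm ahead of it (ctrl.finger_overhang is the distance from the TCP to the fingertips, in m); z points along the fingers, y is the line along which they close (so a half turn about z gives the same grasp; the last joint's range is limited). The gripper opens to 85 mm and grips with 20 to 120 N. Pads are 22 mm wide; open, the fingers measure 114 mm over their backs; the gripper's body (76 mm by 85 mm) begins 54 mm behind the grasp point. The pads swing forward as they close: fully open they stand 13 mm farther back than shut.
Start: joints at [1.011, 0.053, 1.613, -0, 1.476, -0.119], TCP at [0.267, 0.565, 0.304] pointing down, gripper open.
Joint ranges: [-3.01, 3.01], [-1.01, 2.22], [0.06, 2.58], [-1.02, 4.17], [0.09, 2.62], [-3.14, 3.14]. Speed limits (rad/s): [2.57, 2.57, 3.14, 3.14, 3.14, 3.14].

INTERFACE

Orientations are given as a rotation vector (axis times angle).
In Python, from station import ctrl, vision gives the robot as it stands. The module is installed in compiled form; this text tells all that it offers.
- The arm moves only by the tool drive_tool, never from a script. Its argument "rows" is a list of rows, each a list of 2 entries, a list of its own where there are three numbers: the shift along the tool's x, y, z in m, then the turn about the tool's z in rad. A call has 1 to 10 rows; each row shifts and turns the commanded pose from where the row before left it, along the tool's axes as they then stand; what a row does not reach is not made up. A row lasts 1/10 s, in which the tool goes at most 50 mm and 8.59 degrees, less where a joint would pass 70% of its speed; a pose out of reach is approached as far as the arm can. A call with a gripper value outside its range is refused whole. "jaw" is the closure, from 0 (fully open) to 1 (shut), set as the call begins (left out, the last holds). The fingers move at their own pace and stop on an object; "grip_force" is the grip in N (left out, the last holds). Time passes only in rows, so rows that do not move let the fingers close. It gives the time, the measured TCP pose, the force, the opening and the grip force at its end, in the units of the state.
- ctrl.get_obs(): the state, without advancing time (a new reading comes with each control period).
- vision.get_image(name): name is "scene" or "top" or "wrist"; returns a dict with "image" (420x560x3 uint8, blue, green, red), "vertical_fov" (degrees; the focal length in pixels is half the picture's height over the tangent of half this angle, whatever the lens; pixels are square), "cx", "cy" (the principal point, pixels), "dist_coeffs" ([k1, k2, p1, p2, k3] as OpenCV has them; the pictures are not rectified), "R" (3x3) and "t" (3): a world point X has camera coordinates R X + t. Camera axes: x right, y down, z forward; pixel columns grow to the right and rows downward; lengths in m; the calibration is good to about 2 mm. A picture is of the moment at which its call begins. There is no depth.
- ctrl.finish_job(): hands the job in; it is judged then, once.
The state is a dict: "t": time; "q": joint angles; "dq": joint speeds; "effort": joint torques, N m; "tool_pos": TCP position; "tool_rot": TCP orientation; "contact_force": force on the tool from outside, world axes, zero at the start; "wrist_torque": the same for the moment, N m; "opening": finger opening in m; "grip_force": force on a finger pad.
Only numpy, scipy, OpenCV 4.12 (cv2) and the standard library are available. Lean on these libraries where they do the work, as an engineer would, in place of code of your own. Each camera call takes 0.05 s, during which the arm holds its last target. There are 200 camera calls.

## Working session

There is one attempt and no reset: what is moved stays moved. The work goes in short steps, Python scripts to look and compute and a tool call to move; the robot and the scene stay as the last step left them, time stands still between calls to the robot, and variables do not carry over. Pictures are saved under pics/ and viewed, at most 10 in all, crops included, and the job is handed in when it is done.

Besides the shell and the picture viewer there is one more tool, called after ">>>" in YAML: its name, and indented under it one key for each argument. drive_tool: Moves the arm, as the interface text tells. Its arguments: {"type":"object","properties":{"rows":{"type":"array","items":{"type":"array"}},"jaw":{"type":"number"},"grip_force":{"type":"number"}},"required":["rows"]}

```bash
mkdir -p pics
cat > h.py <<'E'
import numpy as np, cv2
from station import ctrl, vision
from scipy.spatial.transform import Rotation as Ro
def cam(n):
    d=vision.get_image(n); im=d["image"]; f=im.shape[0]/2/np.tan(np.radians(d["vertical_fov"])/2)
    d["K"]=np.array([[f,0,d["cx"]],[0,f,d["cy"]],[0,0,1.]]); d["D"]=np.array(d["dist_coeffs"],float)
    d["R"]=np.array(d["R"]); d["t"]=np.array(d["t"]); return d
def ray(d,p):
    u=cv2.undistortPoints(np.array([[p]],float),d["K"],d["D"])[0,0]
    return -d["R"].T@d["t"], d["R"].T@np.array([u[0],u[1],1])
def onz(d,p,z):
    o,v=ray(d,p); return o+v*(z-o[2])/v[2]
def onpl(d,p,c,n):
    o,v=ray(d,p); return o+v*((c-o)@n)/(v@n)
def proj(d,P):
    return cv2.projectPoints(np.array(P,float).reshape(-1,3),cv2.Rodrigues(d["R"])[0],d["t"],d["K"],d["D"])[0][:,0]
def tri(ds,ps):
    A=np.zeros((3,3));b=np.zeros(3)
    for d,p in zip(ds,ps):
        o,v=ray(d,p);v=v/np.linalg.norm(v);M=np.eye(3)-np.outer(v,v);A+=M;b+=M@o
    return np.linalg.solve(A,b)
E
python3 - <<'E'
from h import *
import pickle
s=cam("scene");t=cam("top")
pickle.dump((s,t),open("v0.pkl","wb"))
cv2.imwrite("pics/s0.png",s["image"]);cv2.imwrite("pics/t0.png",t["image"])
for d in(s,t):print(-d["R"].T@d["t"],d["K"][0,0],d["D"])
o=ctrl.get_obs();print(o,ctrl.finger_overhang,Ro.from_rotvec(o["tool_rot"]).as_matrix())
E
```

```text
[1.44203985 0.13289155 1.03345094] 398.93750856366705 [-0.03768583  0.          0.          0.          0.        ]
[ 0.3404077  -0.03601392  1.29001401] 421.5767140836757 [-0.12140906  0.          0.          0.          0.        ]
{'t': 0.1, 'q': array([ 1.01099780e+00,  5.33262804e-02,  1.61416177e+00,  1.46475628e-05,
        1.47600240e+00, -1.19007479e-01]), 'dq': array([-0.00159358, -0.00274773, -0.00203478, -0.00099368,  0.00174323,
       -0.00073383]), 'effort': array([ 6.99468783e-04, -3.94899344e+01, -3.71364391e+01, -1.24597223e-04,
        3.83102524e-03,  4.79569860e-05]), 'tool_pos': array([0.26643087, 0.56489208, 0.30276083]), 'tool_rot': array([-6.86661895e-01, -3.06496920e+00,  2.80278389e-03]), 'contact_force': array([-0.18491178, -0.69849574,  0.04270974]), 'wrist_torque': array([0.01588505, 0.02612301, 0.03855671]), 'grip_force': 0.0, 'opening': 0.08554049235028104} 0.0726 [[-9.04413722e-01  4.26655340e-01 -1.02011182e-03]
 [ 4.26656492e-01  9.04412338e-01 -1.60037198e-03]
 [ 2.39794467e-04 -1.88263571e-03 -9.99998199e-01]]
```

View pics/s0.png

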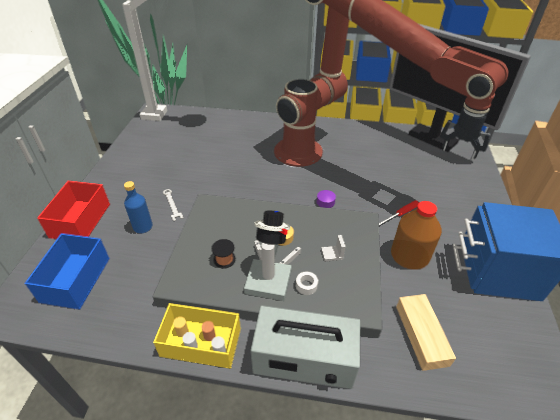

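View pics/t0.png

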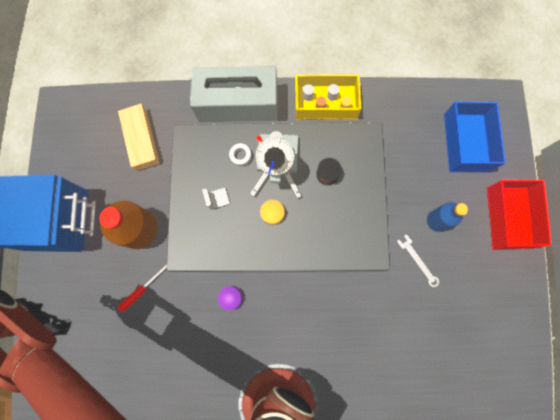

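The top view shows the gold disc at about (272,212), the dial at (275,157), and the guides at about (262,182) and (296,186). I'll enlarge the gauge.

Run:
```python
from h import *
import pickle
s,t=pickle.load(open("v0.pkl","rb"))
a=cv2.resize(t["image"][125:235,200:350],None,fx=5,fy=5,interpolation=cv2.INTER_CUBIC)
cv2.imwrite("pics/tz.png",a)
hsv=cv2.cvtColor(t["image"],cv2.COLOR_BGR2HSV)
for n,lo,hi in(("gold",(15,120,100),(30,255,255)),("red",(0,150,90),(6,255,255)),("blue",(105,120,60),(130,255,255)),("white",(0,0,190),(180,40,255))):
    m=cv2.inRange(hsv,lo,hi);m[:125]=0;m[235:]=0;m[:,:200]=0;m[:,350:]=0
    k,l,st,c=cv2.connectedComponentsWithStats(m)
    for i in range(1,k):
        if st[i,4]>6:print(n,st[i],c[i])
m=cv2.inRange(hsv,(15,120,100),(30,255,255));m[:,:200]=0;m[:195]=0;m[235:]=0;m[:,350:]=0
c=max(cv2.findContours(m,0,1)[0],key=cv2.contourArea)
e=cv2.minEnclosingCircle(c);print(e,onz(t,e[0],.075))
for p in((168,270),(388,270),(174,124),(383,123)):print(onz(t,p,.05))
```

```text
gold [260 200  25  24 469] [272.25373134 211.73773987]
red [257 136   5   5  20] [258.75 138.15]
blue [270 161   5   8  23] [271.86956522 164.43478261]
white [ 250  131   48   65 1043] [273.69223394 152.42473634]
white [229 143  22  22 269] [239.39405204 153.40148699]
white [271 170   7   5  26] [273.53846154 172.34615385]
white [270 177  10   4  28] [273.64285714 178.78571429]
white [291 184  10  14  63] [295.19047619 189.93650794]
white [211 187  19  20 226] [220.69469027 196.46460177]
white [202 188   9  18 100] [205.97 196.69]
((272.1666564941406, 211.8333282470703), 12.249826431274414) [0.55942545 0.01328592 0.075     ]
[0.39071575 0.32374388 0.05      ]
[ 0.38849857 -0.32454129  0.05      ]
[0.84953074 0.32659775 0.05      ]
[ 0.84398024 -0.3328889   0.05      ]
```

View pics/tz.png

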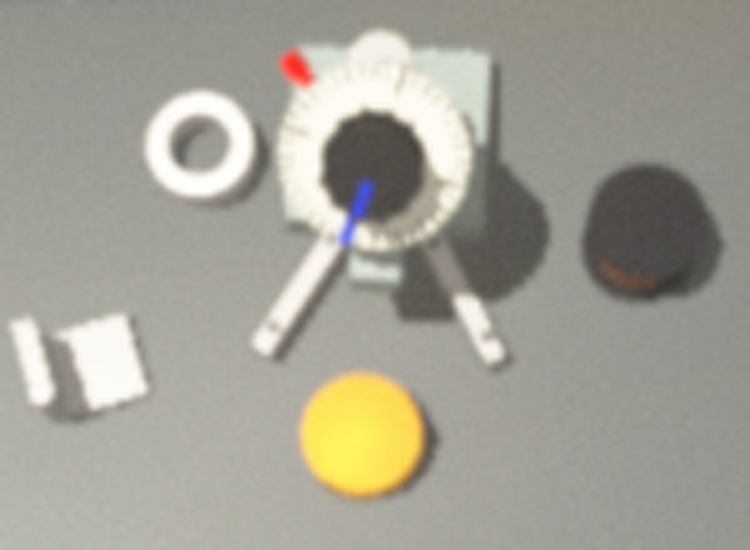

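Run:
```python
from h import *
import pickle
s,t=pickle.load(open("v0.pkl","rb"))
f=lambda x,y,z=.075:onz(t,((x+.5)/5+200-.5,(y+.5)/5+125-.5),z)
L=[f(275,357),f(343,245)];R=[f(483,367),f(427,247)]
for a in(L,R):
    v=a[1]-a[0];print(a,np.degrees(np.arctan2(v[1],v[0])))
aL=np.arctan2(*(L[1]-L[0])[1::-1]);aR=np.arctan2(*(R[1]-R[0])[1::-1]);yaw=(aL+aR)/2
nL=np.array([np.sin(aL),-np.cos(aL)]);nR=np.array([-np.sin(aR),np.cos(aR)])
seat=np.linalg.solve([nL,nR],[nL@L[0][:2]+.035,nR@R[0][:2]+.035])
disc=onz(t,(272.17,211.83),.086)[:2]
g=np.array([np.cos(yaw),np.sin(yaw)]);gy=np.array([-g[1],g[0]])
print("yaw",np.degrees(yaw),"seat",seat,"disc",disc,"rel",(disc-seat)@g,(disc-seat)@gy)
print("dial centre from px", f(375,155,.235), "pred",seat+.03*g)
print("red",onz(t,(258.75,138.15),.255),"jug",onz(t,(110,217),.22))
```

```text
[array([0.6073597 , 0.06526991, 0.075     ]), array([0.67546352, 0.02516307, 0.075     ])] -30.49414304742279
[array([ 0.60029731, -0.05753301,  0.075     ]), array([ 0.6737275 , -0.02497153,  0.075     ])] 23.91415659436773
yaw -3.2899932265275313 seat [0.64684871 0.00139626] disc [0.55745234 0.01282987] rel -0.08990520368901675 0.006284333306756047
dial centre from px [6.79932508e-01 4.70262069e-04 2.35000000e-01] pred [ 6.76799268e-01 -3.25426589e-04]
red [0.72138069 0.04088128 0.255     ] jug [0.52228406 0.43883987 0.22      ]
```

>>> drive_tool:
  rows:
    - [[0, 0, -0.05], 0]
    - [[0, 0, -0.05], 0]

```text
t: 0.3
tool_pos: [0.2661, 0.5643, 0.4013]
tool_rot: [-0.686, -3.063, 0.011]
contact_force: [-0.1, 0.9, 1.6]
opening: 0.0854
grip_force: 0.0
```

>>> drive_tool:
  rows:
    - [[-0.0358, -0.03, 0], 0]
    - [[-0.0358, -0.03, 0], 0]
    - [[-0.0358, -0.03, 0], 0]
    - [[-0.0358, -0.03, 0], 0]
    - [[-0.0358, -0.03, 0], 0]
    - [[-0.0358, -0.03, 0], 0]
    - [[-0.0358, -0.03, 0], 0]
    - [[-0.0358, -0.03, 0], 0]
    - [[-0.0358, -0.03, 0], 0]
    - [[-0.0358, -0.03, 0], 0]

```text
t: 1.3
tool_pos: [0.4626, 0.1393, 0.4035]
tool_rot: [-0.687, -3.065, -0.0]
contact_force: [0.4, 0.2, 0.5]
opening: 0.0856
grip_force: 0.0
```

>>> drive_tool:
  rows:
    - [[-0.0358, -0.03, 0], 0]
    - [[-0.0358, -0.03, 0], 0]
    - [[-0.0358, -0.03, 0], 0]
    - [[0, 0, 0], -0.13]
    - [[0, 0, 0], -0.13]
    - [[0, 0, 0], -0.12]
    - [[0, 0, 0], 0]
    - [[0, 0, 0], 0]

```text
t: 2.1
tool_pos: [0.521, 0.014, 0.4035]
tool_rot: [-0.099, -3.139, -0.0]
contact_force: [0.3, 0.5, 0.1]
opening: 0.0854
grip_force: 0.0
```

Run:
```python
from h import *
import pickle
w=cam("wrist");o=ctrl.get_obs();pickle.dump((w,o),open("w1.pkl","wb"))
cv2.imwrite("pics/w1.png",w["image"])
print(o["t"],o["tool_pos"],Ro.from_rotvec(o["tool_rot"]).as_matrix(),-w["R"].T@w["t"],w["R"])
```

```text
2.15 [0.52106525 0.01407007 0.40360851] [[-9.98036561e-01  6.26323564e-02 -4.58439937e-04]
 [ 6.26323351e-02  9.98036666e-01  6.05638938e-05]
 [ 4.61333125e-04  3.17318166e-05 -9.99999893e-01]] [0.43683435 0.02046443 0.47548408] [[ 6.28929147e-02  9.98020213e-01  3.68058253e-04]
 [ 9.43181453e-01 -5.95576593e-02  3.26896973e-01]
 [ 3.26271708e-01 -2.02123577e-02 -9.45059910e-01]]
```

View pics/w1.png

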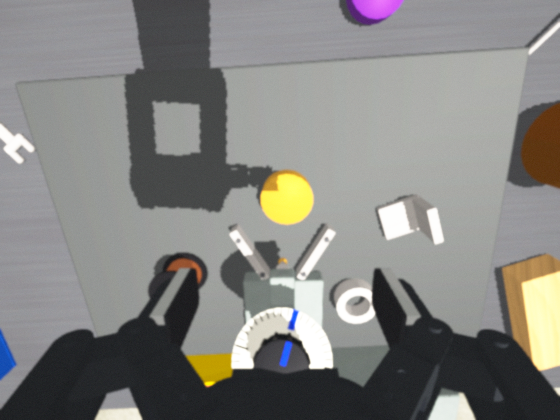

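The wrist view shows the disc at (287,197), the guides' outer ends at (236,230) and (329,232), converging at about (266,275) and (300,275), and the dial at (283,345). I'll fit the guide tops and the disc.

Run:
```python
from h import *
import pickle
w,o=pickle.load(open("w1.pkl","rb"));im=w["image"]
hsv=cv2.cvtColor(im,cv2.COLOR_BGR2HSV)
m=cv2.inRange(hsv,(0,0,190),(180,60,255))
k,l,st,c=cv2.connectedComponentsWithStats(m)
res=[]
for i in range(1,k):
    x,y,ww,hh,a=st[i]
    if 220<x<340 and 215<y<300 and a>60:
        cn=cv2.findContours((l==i).astype(np.uint8),0,1)[0][0]
        P=np.array([onz(w,p,.075)[:2] for p in cn[:,0].astype(float)])*1000
        r=cv2.minAreaRect(P.astype(np.float32));b=cv2.boxPoints(r)
        print(st[i],r,b.round(1).tolist());
g=cv2.inRange(hsv,(15,120,100),(30,255,255));g[:160]=0;g[230:]=0
cn=max(cv2.findContours(g,0,1)[0],key=cv2.contourArea)
e=cv2.minEnclosingCircle(cn);print("disc",e,onz(w,e[0],.075),onz(w,e[0],.083))
c=cv2.resize(im[215:385,215:350],None,fx=4,fy=4,interpolation=cv2.INTER_CUBIC)
cv2.imwrite("pics/w1z.png",c[:600])
```

```text
[ 232  228  104  141 5060] ((737.0067138671875, -7.181312561035156), (169.2840118408203, 257.44476318359375), 88.30918884277344) [[605.7999877929688, -88.0], [863.2000122070312, -95.5999984741211], [868.2000122070312, 73.5999984741211], [610.7999877929688, 81.19999694824219]]
[229 230  24  26 299] ((626.4327392578125, -54.6884765625), (45.50733184814453, 16.577531814575195), 27.076671600341797) [[602.4000244140625, -57.70000076293945], [609.9000244140625, -72.4000015258789], [650.5, -51.70000076293945], [642.9000244140625, -37.0]]
[336 283  39  41 849] ((743.6905517578125, 109.51776885986328), (72.1351318359375, 57.92190170288086), 9.238520622253418) [[703.4000244140625, 132.3000030517578], [712.7000122070312, 75.0999984741211], [783.9000244140625, 86.69999694824219], [774.5999755859375, 143.89999389648438]]
disc ((285.83013916015625, 196.7918701171875), 27.192058563232422) [0.56050287 0.01427175 0.075     ] [0.55803249 0.01439546 0.083     ]
```

View pics/w1z.png

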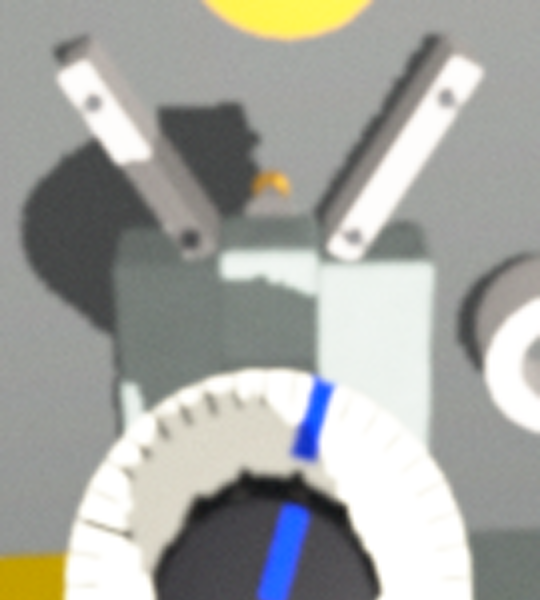

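The zoomed crop shows the bolt holes on the guide centrelines at (93,102), (190,240), (447,98) and (352,237), and the plunger tip at about (270,185). I'll use these.

Run:
```python
from h import *
import pickle
w,o=pickle.load(open("w1.pkl","rb"))
f=lambda x,y,z=.075:onz(w,((x+.5)/4+215-.5,(y+.5)/4+215-.5),z)
R=[f(93,102),f(190,240)];L=[f(447,98),f(352,237)]
aL,aR=[np.arctan2(*(a[1]-a[0])[1::-1]) for a in(L,R)];print(L,R,np.degrees([aL,aR]))
yaw=(aL+aR)/2
nL=np.array([np.sin(aL),-np.cos(aL)]);nR=np.array([-np.sin(aR),np.cos(aR)])
seat=np.linalg.solve([nL,nR],[nL@L[0][:2]+.041,nR@R[0][:2]+.041])
g=np.array([np.cos(yaw),np.sin(yaw)]);gy=np.array([-g[1],g[0]])
disc=onz(w,(285.83,196.79),.08)[:2]
print("yaw",np.degrees(yaw),"seat",seat,"disc",disc,"rel",(disc-seat)@g,(disc-seat)@gy,"plunger",f(270,186,.084))
R_=Ro.from_rotvec(o["tool_rot"]).as_matrix()
for x in(-.065,-.092):
    T=np.append(seat+x*g,.4); print(x,T,"toolshift",R_.T@(T-o["tool_pos"]))
T=np.append(disc,.128);T[:2]=seat+g*((disc-seat)@g);print(T,R_.T@(T-o["tool_pos"]))
```

```text
[array([0.62769028, 0.06849075, 0.075     ]), array([0.68267272, 0.03192398, 0.075     ])] [array([ 0.62124358, -0.05860803,  0.075     ]), array([ 0.68012813, -0.02874705,  0.075     ])] [-33.62639586  26.89004752]
yaw -3.368174172253026 seat [0.65210618 0.00301323] disc [0.55895623 0.01434904] rel -0.09365504234623392 0.005843495747556718 plunger [0.65423906 0.00308602 0.084     ]
-0.065 [0.58721846 0.0068321  0.4       ] toolshift [-0.06647831 -0.00308054  0.00357774]
-0.092 [0.56026509 0.0084184  0.4       ] toolshift [-0.03947852 -0.00318551  0.00359019]
[0.55861291 0.00851564 0.128     ] [-0.03794897 -0.00320057  0.27559093]
```

>>> drive_tool:
  rows:
    - [[-0.0378, 0.0027, 0.02], 0]
    - [[0, 0, 0.05], 0]
    - [[0, 0, 0.05], 0]
    - [[0, 0, 0.05], 0]
    - [[0, 0, 0.05], 0]
    - [[0, 0, 0.035], 0]
    - [[0, 0, 0.02], 0]
    - [[0, 0, 0], 0]
  jaw: 0
  grip_force: 20

```text
t: 2.95
tool_pos: [0.5563, 0.0148, 0.1247]
tool_rot: [-0.097, -3.132, -0.001]
contact_force: [-0.8, -0.1, 0.4]
opening: 0.0856
grip_force: 0.0
```

>>> drive_tool:
  rows:
    - [[0, 0, 0], 0]
    - [[0, 0, 0], 0]
    - [[0, 0, 0], 0]
    - [[0, 0, 0], 0]
    - [[0, 0, 0], 0]
  jaw: 0.4
  grip_force: 20

```text
t: 3.45
tool_pos: [0.5599, 0.0143, 0.1304]
tool_rot: [0.096, 3.138, -0.0]
contact_force: [1.1, 0.6, 2.3]
opening: 0.0689
grip_force: 24.7
```

>>> drive_tool:
  rows:
    - [[-0.004, -0.0015, 0], 0]
    - [[-0.008, -0.0015, 0], 0]
    - [[-0.008, -0.0015, 0], 0]
    - [[-0.0077, -0.0013, 0], 0.003]
    - [[0, 0, 0], 0]
    - [[0, 0, 0], 0]

```text
t: 4.05
tool_pos: [0.5875, 0.0068, 0.1304]
tool_rot: [0.1, 3.137, -0.0]
contact_force: [0.1, 1.0, 5.1]
opening: 0.0689
grip_force: 24.8
```

>>> drive_tool:
  rows:
    - [[0, 0, 0], 0]
    - [[0, 0, 0], 0]
    - [[0, 0, 0], 0]
    - [[0, 0, 0], 0]
    - [[0, 0, 0], 0]
  jaw: 0

```text
t: 4.55
tool_pos: [0.5862, 0.0069, 0.1286]
tool_rot: [-0.1, -3.14, -0.0]
contact_force: [-0.1, -0.1, -0.5]
opening: 0.0854
grip_force: 0.0
```

>>> drive_tool:
  rows:
    - [[0.02, 0, 0], 0]
    - [[0.03, 0, 0], 0]
    - [[0.03, 0, 0], 0]
    - [[0.025, 0, 0], 0]
    - [[0.005, 0, 0], 0]
    - [[0, 0, 0], 0]

```text
t: 5.15
tool_pos: [0.4764, 0.0139, 0.129]
tool_rot: [0.1, 3.139, -0.0]
contact_force: [0.6, 0.8, 0.3]
opening: 0.0855
grip_force: 0.0
```

Run:
```python
from h import *
import pickle
w=cam("wrist");o=ctrl.get_obs();pickle.dump((w,o),open("w2.pkl","wb"))
t=cam("top");hsv=cv2.cvtColor(t["image"],cv2.COLOR_BGR2HSV)
print(o["t"],o["q"],o["tool_pos"])
seat=np.array([.6521,.0030]);a=np.radians(-3.37);g=np.array([np.cos(a),np.sin(a)]);gy=np.array([-g[1],g[0]])
for n,d in(("w",w),("t",t)):
    m=cv2.inRange(cv2.cvtColor(d["image"],cv2.COLOR_BGR2HSV),(15,120,100),(30,255,255))
    if n=="t":m[:170]=0;m[235:]=0;m[:,:200]=0;m[:,350:]=0
    cn=max(cv2.findContours(m,0,1)[0],key=cv2.contourArea);e=cv2.minEnclosingCircle(cn)
    p=onz(d,e[0],.082)[:2];print(n,e,p,(p-seat)@g,(p-seat)@gy)
```

```text
5.2 [-1.27109420e-01 -1.26284149e-01  2.09533057e+00  3.63670540e-05
  1.17093186e+00 -1.63406865e+00] [0.47728796 0.01381381 0.12937126]Traceback (most recent call last):
  File "<stdin>", line 10, in <module>
ValueError: max() iterable argument is empty
```

>>> drive_tool:
  rows:
    - [[0, 0, 0], 0.145]
    - [[0, 0, 0], 0.145]
    - [[0, 0, 0], 0.145]
    - [[0, 0, 0], 0.145]
    - [[0, 0, 0], 0.145]
    - [[0, 0, 0], 0.145]
    - [[0, 0, 0], 0.145]
    - [[0, 0, 0], 0.145]
    - [[0, 0, 0], 0.145]
    - [[0, 0, 0], 0.145]

```text
t: 6.25
tool_pos: [0.478, 0.0137, 0.1293]
tool_rot: [2.164, 2.277, 0.001]
contact_force: [-0.6, -0.6, 0.3]
opening: 0.0855
grip_force: 0.0
```

>>> drive_tool:
  rows:
    - [[0, 0, 0], 0.121]
    - [[0, 0, 0], 0]
    - [[0, 0, 0], 0]

```text
t: 6.55
tool_pos: [0.4774, 0.0138, 0.1291]
tool_rot: [2.288, 2.152, 0.0]
contact_force: [-0.5, 0.9, -0.4]
opening: 0.0852
grip_force: 0.0
```

```bash
cat > st.py <<'E'
from h import *
seat=np.array([.6521,.0030]);a=np.radians(-3.37);g=np.array([np.cos(a),np.sin(a)]);gy=np.array([-g[1],g[0]])
def rel(p): p=np.asarray(p)[:2]-seat; return np.round([p@g*1000,p@gy*1000],1)
def stat():
    o=ctrl.get_obs();M=Ro.from_rotvec(o["tool_rot"]).as_matrix()
    print(o["t"],"rel",rel(o["tool_pos"]),o["tool_pos"].round(4),"ytool deg",np.degrees(np.arctan2(M[1,1],M[0,1])).round(2),"q6",o["q"][5].round(3),o["contact_force"].round(1)); return o,M
def disc(n="top"):
    d=cam(n);m=cv2.inRange(cv2.cvtColor(d["image"],cv2.COLOR_BGR2HSV),(15,120,80),(32,255,255))
    b=proj(d,np.r_[seat-.05*g,.08][None])[0].astype(int);k=np.zeros_like(m);cv2.circle(k,tuple(int(v) for v in b),45,255,-1);m&=k
    cn=cv2.findContours(m,0,1)[0]
    if cn:
        e=cv2.minEnclosingCircle(max(cn,key=cv2.contourArea));print(n,e,"disc rel",rel(onz(d,e[0],.082)))
    return d
E
python3 -c "
from st import *
stat();t=disc()"
```

```text
6.55 rel [-175.     0.5] [0.4774 0.0138 0.1291] ytool deg -3.52 q6 -0.066 [-0.5  0.9 -0.4]
top ((274.5, 202.5), 12.349188804626465) disc rel [-66.3  -0.7]
```

>>> drive_tool:
  rows:
    - [[0, 0.012, 0.004], 0]
    - [[0, 0.006, 0], 0]
    - [[0, 0.006, 0], 0]
    - [[0, 0.008, 0], 0]
    - [[0, 0.008, 0], 0]
    - [[0, 0.008, 0], 0]
    - [[0, 0.008, 0], 0]
    - [[0, 0.008, 0], 0]
    - [[0, 0, 0], 0]

```text
t: 7.5
tool_pos: [0.5415, 0.0096, 0.1249]
tool_rot: [2.291, 2.149, 0.001]
contact_force: [-0.1, -0.3, -0.3]
opening: 0.0853
grip_force: 0.0
```

```bash
python3 -c "
from st import *
stat();t=disc()"
```

```text
7.5 rel [-1.108e+02  1.000e-01] [0.5415 0.0096 0.1249] ytool deg -3.67 q6 -0.056 [-0.1 -0.3 -0.3]
top ((276.0, 184.0), 11.04546070098877) disc rel [-10.5  -1.9]
```

>>> drive_tool:
  rows:
    - [[0, 0.004, 0], 0]
    - [[0, 0.004, 0], 0]
    - [[0, 0.004, 0], 0]
    - [[0, 0.003, 0], 0]
    - [[0, 0, 0], 0]

```text
t: 8.05
tool_pos: [0.5554, 0.0088, 0.1249]
tool_rot: [-2.291, -2.149, 0.0]
contact_force: [-2.0, -0.3, 1.7]
opening: 0.0853
grip_force: 1.1
```

>>> drive_tool:
  rows:
    - [[0, 0.002, 0], 0]
    - [[0, 0.002, 0], 0]
    - [[0, 0, 0], 0]

```text
t: 8.35
tool_pos: [0.5569, 0.0092, 0.1252]
tool_rot: [-2.286, -2.145, 0.009]
contact_force: [-17.9, 2.7, 14.8]
opening: 0.0855
grip_force: 9.4
```

Run:
```python
from st import *
import pickle
stat();t=disc();s=cam("scene");w=cam("wrist");pickle.dump((s,t,w),open("v3.pkl","wb"))
A=cv2.resize(t["image"][125:225,230:320],None,fx=4,fy=4,interpolation=cv2.INTER_CUBIC)
B=cv2.resize(s["image"][190:290,220:310],None,fx=4,fy=4,interpolation=cv2.INTER_CUBIC)
cv2.imwrite("pics/v3.png",np.hstack([A,B]))
```

```text
8.35 rel [-95.4   0.6] [0.5569 0.0092 0.1252] ytool deg -3.64 q6 -0.054 [-17.9   2.7  14.8]
top ((283.0, 176.0), 2.2361679077148438) disc rel [ 14.9 -21.2]
```

View pics/v3.png

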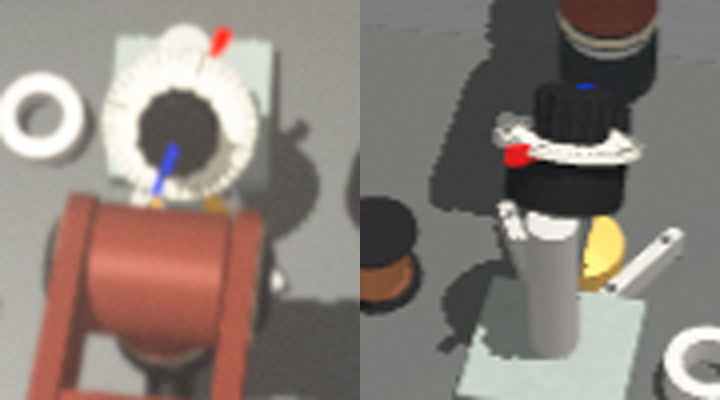

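The pointer has swung: the red finger is now at about (285,135) in the top view. The stop position suggests the disc may be about 3 mm short of home, so I'll ease back and push again.

>>> drive_tool:
  rows:
    - [[0, -0.006, 0], 0]
    - [[0, -0.003, 0.002], 0]
    - [[0, 0.003, 0], 0]
    - [[0, 0.004, 0], 0]
    - [[0, 0.002, 0], 0]
    - [[0, 0, 0], 0]

```text
t: 9.1
tool_pos: [0.5572, 0.009, 0.123]
tool_rot: [-2.286, -2.145, 0.01]
contact_force: [-18.4, 1.6, 13.3]
opening: 0.0854
grip_force: 9.3
```

>>> drive_tool:
  rows:
    - [[0, 0.002, 0], 0]
    - [[0, 0.001, 0], 0]
    - [[0, 0, 0], 0]

```text
t: 9.4
tool_pos: [0.5581, 0.0095, 0.1232]
tool_rot: [-2.281, -2.141, 0.016]
contact_force: [-29.7, 4.8, 23.7]
opening: 0.0851
grip_force: 15.9
```

>>> drive_tool:
  rows:
    - [[0, -0.006, 0], 0]
    - [[0, -0.03, 0], 0]
    - [[0, 0, -0.04], 0]
    - [[0, 0, -0.05], -0.13]
    - [[0, 0, -0.05], -0.145]
    - [[0, 0, -0.05], -0.145]
    - [[0, 0, -0.05], -0.145]
    - [[0, 0, -0.04], -0.145]
    - [[0, 0, 0], -0.145]
    - [[0, 0, 0], -0.145]

```text
t: 10.4
tool_pos: [0.5276, 0.0105, 0.4059]
tool_rot: [0.97, 2.982, 0.002]
contact_force: [-0.1, -0.0, -0.2]
opening: 0.0853
grip_force: 0.0
```

>>> drive_tool:
  rows:
    - [[0, 0, 0], -0.145]
    - [[0, 0, 0], -0.145]
    - [[0, 0, 0], -0.145]
    - [[0, 0, 0], -0.136]
    - [[0, 0, 0], 0]
    - [[0, 0, 0], 0]

```text
t: 11.0
tool_pos: [0.5269, 0.0106, 0.403]
tool_rot: [0.105, 3.139, -0.0]
contact_force: [-0.5, 0.3, -0.2]
opening: 0.0853
grip_force: 0.0
```

Run:
```python
from st import *
import pickle
o,M=stat();w=cam("wrist");t=cam("top");s=cam("scene");pickle.dump((s,t,w,o),open("v4.pkl","wb"))
im=w["image"]
P=proj(w,[np.r_[seat,.083],np.r_[seat+.03*g,.235]]);print(P)
x,y=P[0].astype(int)
x0,y0=max(0,x-65),max(0,y-50);A=cv2.resize(im[y0:y0+150,x0:x0+130],None,fx=4,fy=4,interpolation=cv2.INTER_CUBIC);print(x0,y0)
cv2.imwrite("pics/w4.png",A)
m=cv2.inRange(cv2.cvtColor(im,cv2.COLOR_BGR2HSV),(15,120,80),(32,255,255))[y0:y0+100,x0:x0+130]
k,l,st,c=cv2.connectedComponentsWithStats(m);print(st[1:])
```

```text
11.0 rel [-125.5    0.2] [0.5269 0.0106 0.403 ] ytool deg 86.18 q6 -1.625 [-0.5  0.3 -0.2]
[[284.38752819 255.62038319]
 [284.49359219 355.10610767]]
219 205
[[  40   19   50   47 1742]]
```

View pics/w4.png

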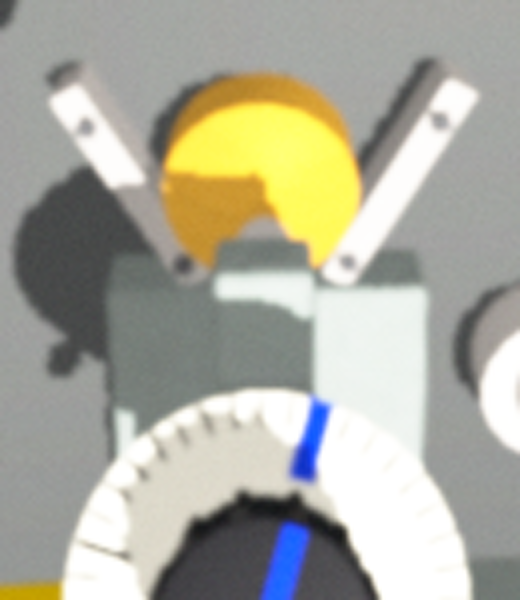

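The disc touches both guides symmetrically. In the crop its bright top's back edge is at (262,100) and its sides at x=162 and x=362. I'll check that numerically, then measure the dial, pointer and zero mark.

Run:
```python
from st import *
import pickle
s,t,w,o=pickle.load(open("v4.pkl","rb"))
f=lambda x,y,z:onz(w,((x+.5)/4+219-.5,(y+.5)/4+205-.5),z)
print("back edge",rel(f(262,100,.083)),"sides",rel(f(162,180,.083)),rel(f(362,180,.083)))
# holes again -> seat
R=[f(85,126,.075),f(183,263,.075)];L=[f(440,120,.075),f(348,261,.075)]
aL,aR=[np.arctan2(*(a[1]-a[0])[1::-1]) for a in(L,R)];yaw=(aL+aR)/2
nL=np.array([np.sin(aL),-np.cos(aL)]);nR=np.array([-np.sin(aR),np.cos(aR)])
se=np.linalg.solve([nL,nR],[nL@L[0][:2]+.041,nR@R[0][:2]+.041]);print("seat2",se,rel(se),np.degrees([aL,aR,yaw]))
# dial
G=np.r_[g,0];n=-.545*G+np.r_[0,0,.839];u12=.839*G+np.r_[0,0,.545];yy=np.r_[gy,0]
C=np.r_[seat+.03*g,.235]
def ang(P): d=P-C; return np.degrees(np.arctan2(d@yy,d@u12)),np.linalg.norm(d)*1000   # anticlockwise from front (left=+y)
for nm,d in(("w",w),("t",t)):
    hsv=cv2.cvtColor(d["image"],cv2.COLOR_BGR2HSV);b=proj(d,C[None])[0]
    for col,lo,hi in(("blue",(105,120,60),(130,255,255)),("red",(0,150,90),(6,255,255)),("red2",(174,150,90),(180,255,255))):
        m=cv2.inRange(hsv,lo,hi);k=np.zeros_like(m);cv2.circle(k,tuple(int(v) for v in b),58 if nm=="w" else 34,255,-1);m&=k
        kk,l,st,c=cv2.connectedComponentsWithStats(m)
        for i in range(1,kk):
            if st[i,4]>5:print(nm,col,st[i],c[i].round(1),"face",np.round(ang(onpl(d,c[i],C,n)),1),"knobtop",np.round(ang(onpl(d,c[i],C+.034*n,n)-.034*n),1))
print("C",C,"grip",C+.022*n,proj(w,(C+.034*n)[None]),proj(t,(C+.034*n)[None]))
```

```text
back edge [-40.5  -0. ] sides [ -9.8 -35.9] [-9.3 35.3]
seat2 [0.65188853 0.00343027] [-0.2  0.4] [-32.61179105  27.36783843  -2.62197631]
w blue [292 305   9  20  96] [296.2 315.1] face [162.   39.8] knobtop [164.8  42.7]
w blue [283 335  14  27 219] [289.4 348. ] face [142.8   8.2] knobtop [160.4  13.9]
t red [283 132   5   7  19] [284.6 134.6] face [-24.5  60.2] knobtop [-22.6  67.5]
C [0.68204812 0.00123649 0.235     ] grip [0.67007886 0.00194131 0.253458  ] [[284.31142341 363.90016244]] [[273.48428938 158.32153467]]
```

Run:
```python
from st import *
import pickle
s,t,w,o=pickle.load(open("v4.pkl","rb"))
z=lambda P:((proj(w,P)-[219,205]+.5)*4-.5).round(0).tolist()
for x in(0,-.003,-.006):
    c=seat+x*g
    print(x,"shoulder back",z(np.r_[c-.035*g,.083]),"base back",z(np.r_[c-.035*g,.05]),"sides",z(np.r_[c+.035*gy,.083]),z(np.r_[c-.035*gy,.083]))
    th=np.linspace(0,2*np.pi,60);P=np.array([np.r_[c+.035*(np.cos(a)*g+np.sin(a)*gy),.083] for a in th]);q=proj(s,P);print("  scene shoulder bbox",q.min(0).round(1),q.max(0).round(1))
h=cv2.cvtColor(w["image"],cv2.COLOR_BGR2HSV)
col=w["image"][218:236,283].astype(int);print(col.tolist())
m=cv2.inRange(cv2.cvtColor(s["image"],cv2.COLOR_BGR2HSV),(15,110,60),(32,255,255))[200:290,240:320]
k,l,st,c=cv2.connectedComponentsWithStats(m);print([ (r+[240,200,0,0,0]).tolist() for r in st[1:] if r[4]>10])
print([ (s["image"][r,280:305]).sum(1).tolist() for r in (255,)])
```

```text
0 shoulder back [[262.0, 115.0]] base back [[262.0, 79.0]] sides [[361.0, 203.0]] [[166.0, 205.0]]
  scene shoulder bbox [263.5 243.1] [286.  260.4]
-0.003 shoulder back [[262.0, 107.0]] base back [[262.0, 71.0]] sides [[361.0, 196.0]] [[165.0, 197.0]]
  scene shoulder bbox [263.7 242.4] [286.2 259.7]
-0.006 shoulder back [[262.0, 99.0]] base back [[262.0, 64.0]] sides [[361.0, 188.0]] [[165.0, 190.0]]
  scene shoulder bbox [263.9 241.7] [286.4 258.9]
[[165, 166, 167], [166, 170, 167], [166, 170, 168], [162, 166, 166], [142, 161, 171], [107, 149, 179], [67, 141, 185], [50, 139, 187], [44, 137, 187], [46, 138, 188], [47, 142, 195], [49, 148, 199], [55, 174, 229], [72, 225, 252], [83, 247, 255], [92, 252, 255], [96, 253, 255], [97, 253, 255]]
[[275, 244, 11, 19, 146]]
[[638, 627, 617, 612, 472, 362, 379, 470, 676, 711, 707, 709, 679, 529, 444, 445, 438, 431, 388, 367, 368, 366, 368, 368, 367]]
```

Run:
```python
from st import *
import pickle
s,t,w,o=pickle.load(open("v4.pkl","rb"));w1,_=pickle.load(open("w1.pkl","rb"))
def edges(d,u):
    for r0 in [0]:
        c=d["image"][:,u].astype(float)
    return c
# w1: disc free; sub-pixel edges along the centre column
c=w1["image"][155:185,286].astype(int);print(c.tolist())
b=onz(w1,(285.83,196.79),.083)[:2]
z=lambda d,P:proj(d,P)[0].round(1).tolist()
for h in(.05,.083):print(h,[z(w1,np.r_[np.array([x,.0143])-.035*g,h]) for x in(.5559,.5589,.5619)])
print("tangent pts",[((np.array(z(w,np.r_[seat+.0175*g+sg*.0303*gy,.075]))-[219,205]+.5)*4-.5).round() for sg in(1,-1)])
A=cv2.resize(w["image"][215:285,245:325],None,fx=8,fy=8,interpolation=cv2.INTER_CUBIC);cv2.imwrite("pics/w4z.png",A)
```

```text
[[165, 168, 166], [165, 168, 168], [164, 168, 166], [164, 169, 168], [164, 166, 167], [166, 169, 169], [163, 167, 167], [165, 169, 168], [165, 169, 167], [164, 167, 167], [166, 169, 168], [165, 168, 168], [163, 168, 168], [152, 164, 172], [122, 153, 177], [79, 143, 184], [50, 135, 185], [47, 145, 197], [54, 179, 231], [74, 229, 253], [85, 247, 255], [85, 250, 255], [89, 251, 255], [94, 252, 255], [98, 253, 255], [96, 253, 255], [97, 254, 255], [97, 254, 255], [105, 254, 255], [102, 254, 255]]
0.05 [[285.5, 164.6], [285.6, 166.7], [285.8, 168.8]]
0.083 [[285.6, 169.5], [285.7, 171.8], [285.9, 174.0]]
tangent pts [array([346., 236.]), array([182., 236.])]
```

View pics/w4z.png

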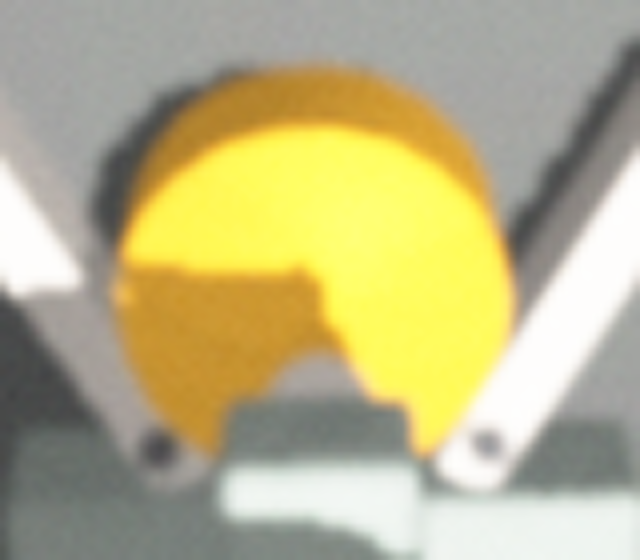

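The disc touches both guides at about (130,370) and (490,370) in this crop, symmetrically, and the push stalled twice at the same place, so it is home. The zero mark reads about 162° and the pointer about -24.5°, so the knob needs roughly 173° clockwise. I'll grip it from above and ratchet it round.

>>> drive_tool:
  rows:
    - [[-0.047, 0, 0], -0.12]
    - [[0, 0, 0], 0.12]
    - [[-0.048, 0, 0], 0]
    - [[-0.0477, 0.001, 0], 0]
    - [[0, 0, 0], -0.12]
    - [[0, 0, 0.03], -0.12]
    - [[0, 0, 0.03], -0.11]
    - [[0, 0, 0.03], 0]
    - [[0, 0, 0], 0]
    - [[0, 0, 0], 0]

```text
t: 12.15
tool_pos: [0.6689, 0.0026, 0.3127]
tool_rot: [0.447, -3.109, -0.0]
contact_force: [-0.7, 0.3, 1.2]
opening: 0.0855
grip_force: 0.0
```

```bash
python3 -c "
from st import *
stat()"
```

```text
12.15 rel [16.8  0.6] [0.6689 0.0026 0.3127] ytool deg 106.36 q6 -1.964 [-0.7  0.3  1.2]
```

>>> drive_tool:
  rows:
    - [[0, 0, 0], 0]
    - [[0, 0, 0], 0]
    - [[0, 0, 0], 0]
    - [[0, 0, 0], 0]
    - [[0, 0, 0], 0]
    - [[0, 0, 0], 0]
  jaw: 0.7
  grip_force: 25

```text
t: 12.75
tool_pos: [0.6699, 0.0019, 0.3163]
tool_rot: [-0.446, 3.105, -0.005]
contact_force: [0.2, -1.8, 6.2]
opening: 0.0528
grip_force: 26.9
```

>>> drive_tool:
  rows:
    - [[0, 0, 0], 0.1]
    - [[0, 0, 0], 0.1]
    - [[0, 0, 0], 0.1]
    - [[0, 0, 0], 0.1]
    - [[0, 0, 0], 0.1]
    - [[0, 0, 0], 0.1]
    - [[0, 0, 0], 0.1]
    - [[0, 0, 0], 0]

```text
t: 13.55
tool_pos: [0.6699, 0.0011, 0.3166]
tool_rot: [0.644, 3.069, -0.0]
contact_force: [-3.7, -8.8, 7.3]
opening: 0.0506
grip_force: 77.9
```

```bash
cat >> st.py <<'E'
G=np.r_[g,0];n=-.545*G+np.r_[0,0,.839];u12=.839*G+np.r_[0,0,.545];yy=np.r_[gy,0]
C=np.r_[seat+.03*g,.235]
def ang(P): d=P-C; return np.round([np.degrees(np.arctan2(d@yy,d@u12)),np.linalg.norm(d)*1000],1)
def dial(nm,save=None):
    d=cam(nm);hsv=cv2.cvtColor(d["image"],cv2.COLOR_BGR2HSV);b=proj(d,C[None])[0]
    for col,lo,hi in(("blue",(105,110,50),(130,255,255)),("red",(0,150,90),(6,255,255)),("red2",(174,150,90),(180,255,255))):
        m=cv2.inRange(hsv,lo,hi);k=np.zeros_like(m);cv2.circle(k,tuple(int(v) for v in b),75 if nm=="wrist" else 34,255,-1);m&=k
        kk,l,st,c=cv2.connectedComponentsWithStats(m)
        for i in range(1,kk):
            if st[i,4]>5:print(nm,col,st[i],c[i].round(1),"face",ang(onpl(d,c[i],C,n)),"knobtop",ang(onpl(d,c[i],C+.034*n,n)-.034*n))
    return d
E
python3 -c "
from st import *
stat();dial('wrist');dial('top');dial('scene')"
```

```text
13.55 rel [17.9 -0.9] [0.6699 0.0011 0.3166] ytool deg 66.3 q6 -1.266 [-3.7 -8.8  7.3]
wrist blue [311 207  18  23 226] [319. 218.] face [136.2  37.4] knobtop [127.8  33.7]
wrist blue [278 227  30  45 658] [292.1 249. ] face [160.8  15.6] knobtop [137.4  14.5]
top blue [271 160   3   2   6] [272.  160.5] face [160.3  16.6] knobtop [148.5   6.9]
scene blue [275 211   4   2   8] [276.5 211.5] face [-173.4  181.4] knobtop [165.   18.3]
scene red [256 226   8   6  36] [258.9 228.5] face [-18.1  72.7] knobtop [  1.  199.1]
```

>>> drive_tool:
  rows:
    - [[0, 0, 0], 0]
    - [[0, 0, 0], 0]
    - [[0, 0, 0], 0]
    - [[0, 0, 0], -0.14]
    - [[0, 0, 0], -0.14]
    - [[0, 0, 0], -0.14]
    - [[0, 0, 0], -0.14]
    - [[0, 0, 0], -0.14]
    - [[0, 0, 0], -0.1]
    - [[0, 0, 0], 0]
  jaw: 0.1

```text
t: 14.7
tool_pos: [0.6688, 0.003, 0.3125]
tool_rot: [0.603, -3.082, -0.001]
contact_force: [-0.7, 0.1, -0.5]
opening: 0.0768
grip_force: 0.0
```

>>> drive_tool:
  rows:
    - [[0, 0, 0], 0]
    - [[0, 0, 0], 0]
    - [[0, 0, 0], 0]
    - [[0, 0, 0], 0]
    - [[0, 0, 0], 0]
  jaw: 0.7

```text
t: 15.2
tool_pos: [0.6695, 0.0014, 0.3138]
tool_rot: [-0.6, 3.082, -0.005]
contact_force: [1.4, -4.7, 2.2]
opening: 0.0538
grip_force: 27.1
```

>>> drive_tool:
  rows:
    - [[0, 0, 0], 0.1]
    - [[0, 0, 0], 0.1]
    - [[0, 0, 0], 0.1]
    - [[0, 0, 0], 0.1]
    - [[0, 0, 0], 0.1]
    - [[0, 0, 0], 0.1]
    - [[0, 0, 0], 0.1]
    - [[0, 0, 0], 0.1]
    - [[0, 0, 0], 0]

```text
t: 16.1
tool_pos: [0.6683, 0.002, 0.3154]
tool_rot: [-0.644, -3.074, -0.002]
contact_force: [-9.7, -9.9, 8.7]
opening: 0.0507
grip_force: 81.0
```

```bash
python3 -c "
from st import *
stat();dial('wrist')"
```

```text
16.1 rel [16.3 -0.1] [0.6683 0.002  0.3154] ytool deg 66.34 q6 -1.267 [-9.7 -9.9  8.7]
wrist blue [333 235  23  21 255] [343.9 244.8] face [106.2  36.8] knobtop [102.   35.1]
wrist blue [282 248  44  35 666] [303.7 264.8] face [123.7  11.8] knobtop [107.5  14.4]
```

>>> drive_tool:
  rows:
    - [[0, 0, 0], 0]
    - [[0, 0, 0], 0]
    - [[0, 0, 0], 0]
    - [[0, 0, 0], -0.145]
    - [[0, 0, 0], -0.145]
    - [[0, 0, 0], -0.145]
    - [[0, 0, 0], -0.145]
    - [[0, 0, 0], -0.145]
    - [[0, 0, 0], -0.145]
    - [[0, 0, 0], 0]
  jaw: 0.1

```text
t: 17.15
tool_pos: [0.6689, 0.0031, 0.3124]
tool_rot: [0.71, -3.06, -0.001]
contact_force: [-1.0, 0.0, -0.2]
opening: 0.0769
grip_force: 0.0
```

>>> drive_tool:
  rows:
    - [[0, 0, 0], 0]
    - [[0, 0, 0], 0]
    - [[0, 0, 0], 0]
    - [[0, 0, 0], 0]
    - [[0, 0, 0], 0]
  jaw: 0.7

```text
t: 17.65
tool_pos: [0.6696, 0.0014, 0.3138]
tool_rot: [-0.706, 3.059, -0.005]
contact_force: [2.1, -5.4, 1.2]
opening: 0.0545
grip_force: 27.4
```

>>> drive_tool:
  rows:
    - [[0, 0, 0], 0.1]
    - [[0, 0, 0], 0.1]
    - [[0, 0, 0], 0.1]
    - [[0, 0, 0], 0.1]
    - [[0, 0, 0], 0.1]
    - [[0, 0, 0], 0.1]
    - [[0, 0, 0], 0.1]
    - [[0, 0, 0], 0.1]
    - [[0, 0, 0], 0.07]
    - [[0, 0, 0], 0]

```text
t: 18.65
tool_pos: [0.6691, 0.0016, 0.3147]
tool_rot: [0.645, 3.073, 0.001]
contact_force: [-4.5, -9.5, 5.0]
opening: 0.0512
grip_force: 80.9
```

>>> drive_tool:
  rows:
    - [[0, 0, 0], 0]
    - [[0, 0, 0], 0]
    - [[0, 0, 0], 0]
    - [[0, 0, 0], -0.145]
    - [[0, 0, 0], -0.145]
    - [[0, 0, 0], -0.145]
    - [[0, 0, 0], -0.145]
    - [[0, 0, 0], -0.145]
    - [[0, 0, 0], -0.145]
    - [[0, 0, 0], 0]
  jaw: 0.1

```text
t: 19.65
tool_pos: [0.6688, 0.0031, 0.3125]
tool_rot: [0.71, -3.06, -0.001]
contact_force: [0.4, -0.4, -0.3]
opening: 0.0768
grip_force: 0.0
```

>>> drive_tool:
  rows:
    - [[0, 0, 0], 0]
    - [[0, 0, 0], 0]
    - [[0, 0, 0], 0]
    - [[0, 0, 0], 0]
    - [[0, 0, 0], 0]
  jaw: 0.7

```text
t: 20.15
tool_pos: [0.6696, 0.0014, 0.3139]
tool_rot: [-0.706, 3.059, -0.005]
contact_force: [3.0, -6.2, 1.8]
opening: 0.0544
grip_force: 27.0
```

>>> drive_tool:
  rows:
    - [[0, 0, 0], 0.1]
    - [[0, 0, 0], 0.1]
    - [[0, 0, 0], 0.1]
    - [[0, 0, 0], 0.1]
    - [[0, 0, 0], 0.1]
    - [[0, 0, 0], 0.1]
    - [[0, 0, 0], 0.1]
    - [[0, 0, 0], 0.1]
    - [[0, 0, 0], 0.07]
    - [[0, 0, 0], 0]

```text
t: 21.15
tool_pos: [0.6683, 0.002, 0.3156]
tool_rot: [-0.643, -3.074, -0.003]
contact_force: [-11.1, -10.1, 9.7]
opening: 0.0506
grip_force: 80.9
```

```bash
python3 -c "
from st import *
stat();dial('wrist')"
```

```text
21.15 rel [16.3 -0. ] [0.6683 0.002  0.3156] ytool deg 66.39 q6 -1.268 [-11.1 -10.1   9.7]
wrist blue [282 282  44  38 659] [303.8 300.4] face [17.3 13. ] knobtop [38.8 14.2]
wrist blue [335 311   7  11  47] [338.3 316.7] face [36.8 32.4] knobtop [44.4 30.7]
```

>>> drive_tool:
  rows:
    - [[0, 0, 0], 0]
    - [[0, 0, 0], 0]
    - [[0, 0, 0], 0]
    - [[0, 0, 0], -0.145]
    - [[0, 0, 0], -0.145]
    - [[0, 0, 0], -0.145]
    - [[0, 0, 0], -0.145]
    - [[0, 0, 0], -0.145]
    - [[0, 0, 0], -0.145]
    - [[0, 0, 0], 0]
  jaw: 0.1

```text
t: 22.2
tool_pos: [0.6689, 0.0031, 0.3123]
tool_rot: [0.71, -3.059, -0.001]
contact_force: [0.2, 0.0, 1.1]
opening: 0.0769
grip_force: 0.0
```

>>> drive_tool:
  rows:
    - [[0, 0, 0], 0]
    - [[0, 0, 0], 0]
    - [[0, 0, 0], 0]
    - [[0, 0, 0], 0]
    - [[0, 0, 0], 0]
  jaw: 0.7

```text
t: 22.7
tool_pos: [0.6696, 0.0014, 0.3138]
tool_rot: [-0.706, 3.059, -0.005]
contact_force: [1.7, -4.9, 1.7]
opening: 0.0544
grip_force: 27.4
```

>>> drive_tool:
  rows:
    - [[0, 0, 0], 0.1]
    - [[0, 0, 0], 0.1]
    - [[0, 0, 0], 0.1]
    - [[0, 0, 0], 0.1]
    - [[0, 0, 0], 0.1]
    - [[0, 0, 0], 0.1]
    - [[0, 0, 0], 0.1]
    - [[0, 0, 0], 0.1]
    - [[0, 0, 0], 0.07]
    - [[0, 0, 0], 0]

```text
t: 23.7
tool_pos: [0.669, 0.0017, 0.3148]
tool_rot: [0.644, 3.074, 0.002]
contact_force: [-5.6, -10.3, 5.9]
opening: 0.051
grip_force: 78.4
```

>>> drive_tool:
  rows:
    - [[0, 0, 0], 0]
    - [[0, 0, 0], 0]
    - [[0, 0, 0], 0]
    - [[0, 0, -0.04], -0.145]
    - [[0, 0, -0.04], -0.145]
    - [[0, 0, 0], -0.145]
    - [[0, 0, 0], 0]
    - [[0.05, 0, 0], 0]
    - [[0.05, 0, 0], 0]
    - [[0.05, 0, 0], 0]
  jaw: 0.1

```text
t: 24.7
tool_pos: [0.5171, -0.0002, 0.3899]
tool_rot: [0.028, -3.136, -0.002]
contact_force: [0.2, 0.0, 0.8]
opening: 0.0769
grip_force: 0.0
```

>>> drive_tool:
  rows:
    - [[0.02, 0, 0], 0]
    - [[0, 0, 0], 0]
    - [[0, 0, 0], 0]

```text
t: 25.0
tool_pos: [0.4989, -0.0008, 0.3919]
tool_rot: [0.03, -3.14, -0.001]
contact_force: [0.4, 0.4, 0.8]
opening: 0.0772
grip_force: 0.0
```

Run:
```python
from st import *
stat();w=dial('wrist');t=dial('top');
x,y=proj(w,C[None])[0].astype(int);print(x,y)
A=cv2.resize(w["image"][max(0,y-75):y+75,max(0,x-65):x+65],(520,600),interpolation=cv2.INTER_CUBIC) if y<345 else cv2.resize(w["image"][270:420,x-65:x+65],(520,600))
x,y=proj(t,C[None])[0].astype(int)
B=cv2.resize(t["image"][y-50:y+50,x-23:x+23],(276,600),interpolation=cv2.INTER_CUBIC)
cv2.imwrite("pics/d5.png",np.hstack([A,B]))
```

```text
25.0 rel [-152.7  -12.8] [ 0.4989 -0.0008  0.3919] ytool deg 91.11 q6 -1.741 [0.4 0.4 0.8]
top blue [273 138   2   6   9] [273.3 141. ] face [ 5.6 37. ] knobtop [ 2.1 44.9]
top blue [272 150   4   9  25] [273.1 154.2] face [65.3  3.5] knobtop [ 6.6 10.7]
top red [283 132   5   7  19] [284.6 134.6] face [-24.5  60.2] knobtop [-22.6  67.5]
281 386
```

View pics/d5.png

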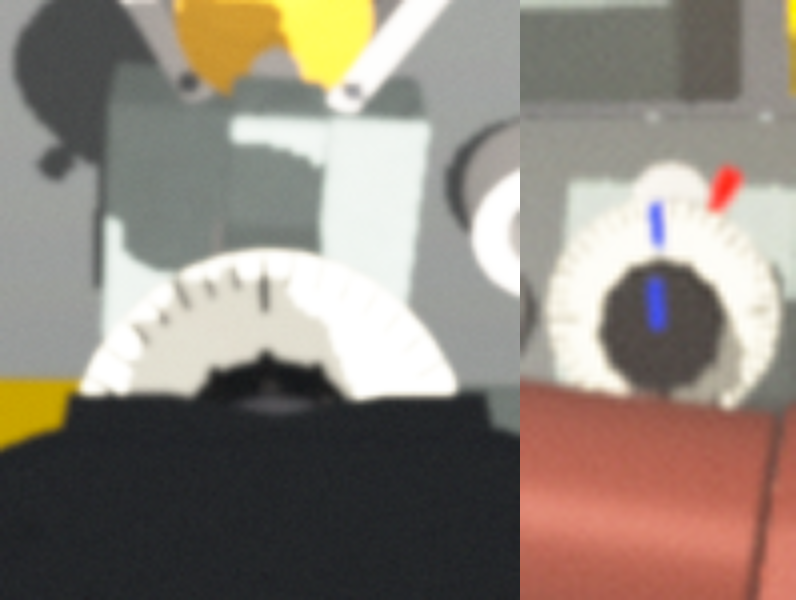

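The left crop shows the disc still home. The right (top view) crop shows the blue zero bar at (656,222) and the red pointer at (725,188), so the zero is about 28.6° short. I'll make a shorter final stroke.

>>> drive_tool:
  rows:
    - [[-0.045, 0, 0], 0]
    - [[-0.045, 0, 0], 0]
    - [[-0.045, 0, 0], 0]
    - [[-0.0351, 0, 0], 0]
    - [[0, 0, 0], -0.145]
    - [[0, 0, 0], -0.145]
    - [[0, 0, 0.03], -0.148]
    - [[0, 0, 0.03], 0]
    - [[0, 0, 0.02], 0]
    - [[0, 0, 0], 0]
  jaw: 0.1

```text
t: 26.1
tool_pos: [0.6689, 0.0022, 0.3089]
tool_rot: [0.712, -3.053, -0.001]
contact_force: [0.5, -0.6, 0.2]
opening: 0.077
grip_force: 0.0
```

>>> drive_tool:
  rows:
    - [[0, 0, 0], 0]
    - [[0, 0, 0], 0]
    - [[0, 0, 0], 0]
    - [[0, 0, 0], 0]
    - [[0, 0, 0], 0]
  jaw: 0.7

```text
t: 26.6
tool_pos: [0.6702, 0.0016, 0.3131]
tool_rot: [-0.712, 3.057, -0.005]
contact_force: [4.0, -4.4, -2.1]
opening: 0.0547
grip_force: 26.3
```

>>> drive_tool:
  rows:
    - [[0, 0, 0], 0.1]
    - [[0, 0, 0], 0.1]
    - [[0, 0, 0], 0.1]
    - [[0, 0, 0], 0.1]
    - [[0, 0, 0], 0.1]
    - [[0, 0, 0], 0.1]
    - [[0, 0, 0], 0.1]
    - [[0, 0, 0], 0.04]
    - [[0, 0, 0], 0]
    - [[0, 0, 0], 0]

```text
t: 27.6
tool_pos: [0.6697, 0.0014, 0.3146]
tool_rot: [0.437, 3.108, -0.0]
contact_force: [-1.5, -9.6, 3.3]
opening: 0.051
grip_force: 54.4
```

>>> drive_tool:
  rows:
    - [[0, 0, 0], 0]
    - [[0, 0, 0], 0]
    - [[0, 0, 0], 0]
    - [[0, 0, -0.04], 0]
    - [[0, 0, -0.04], -0.145]
    - [[0, 0, 0], -0.145]
    - [[0, 0, 0], 0]
    - [[0.05, 0, 0], 0]
    - [[0.05, 0, 0], 0]
    - [[0.05, 0, 0], 0]
  jaw: 0.1

```text
t: 28.6
tool_pos: [0.5172, 0.0015, 0.3902]
tool_rot: [0.01, -3.137, -0.001]
contact_force: [-0.7, -0.5, 1.2]
opening: 0.0771
grip_force: 0.0
```

>>> drive_tool:
  rows:
    - [[0.02, 0, 0], 0]
    - [[0, 0, 0], 0]
    - [[0, 0, 0], 0]

```text
t: 28.9
tool_pos: [0.499, 0.0012, 0.392]
tool_rot: [0.012, -3.141, -0.001]
contact_force: [0.4, -0.6, -0.6]
opening: 0.0768
grip_force: 0.0
```

Run:
```python
import st
from st import *
st.C=st.C-.003*u12
stat();t=dial('top')
```

```text
28.9 rel [-152.7  -10.8] [0.499  0.0012 0.392 ] ytool deg 90.43 q6 -1.725 [ 0.4 -0.6 -0.6]
top blue [280 140   4   6   9] [281.8 142.8] face [-27.   40.5] knobtop [-23.9  48.4]
top blue [274 151   6   8  25] [276.2 154.7] face [-54.2   6.2] knobtop [-27.5  14.5]
top red [283 132   5   6  18] [284.7 134.4] face [-23.4  63.5] knobtop [-21.7  70.8]
```

Run:
```python
import st,pickle
from st import *
st.C=C-.003*u12
ts=[pickle.load(open("v0.pkl","rb"))[1],pickle.load(open("v4.pkl","rb"))[1],cam("top")]
def cen(d,p,w,r=7):
    x,y=int(p[0]),int(p[1]);P=d["image"][y-r:y+r+1,x-r:x+r+1].astype(float)
    W=(P[...,2]-np.maximum(P[...,0],P[...,1]) if w=="r" else P[...,0]-np.maximum(P[...,1],P[...,2])).clip(0);W[W<25]=0
    Y,X=np.mgrid[y-r:y+r+1,x-r:x+r+1];return np.array([(W*X).sum(),(W*Y).sum()])/W.sum(),W.sum()
for d,p in zip(ts,[(259,138),(285,135),(285,134)]):
    for h in(0,.005):
        c,_=cen(d,p,"r");print("ptr",c.round(2),h,ang(onpl(d,c,st.C+h*n,n)-h*n))
d=ts[2]
c,s_=cen(d,(282,142),"b",5);print("zero",c,ang(onpl(d,c,st.C,n)))
c2,_=cen(d,(276,155),"b",5);print("knob",c2,ang(onpl(d,c2,st.C+.034*n,n)-.034*n))
x,y=proj(d,st.C[None])[0].astype(int)
cv2.imwrite("pics/d6.png",cv2.resize(d["image"][y-35:y+30,x-40:x+40],None,fx=9,fy=9,interpolation=cv2.INTER_CUBIC));print(x-40,y-35,proj(d,st.C[None]))
```

```text
ptr [258.72 138.23] 0 [42.5 61.6]
ptr [258.72 138.23] 0.005 [41.5 62.2]
ptr [284.66 134.79] 0 [-23.6  62.6]
ptr [284.66 134.79] 0.005 [-23.3  63.7]
ptr [284.66 134.82] 0 [-23.6  62.5]
ptr [284.66 134.82] 0.005 [-23.3  63.6]
zero [281.75174419 142.79302326] [-27.   40.4]
knob [276.22528971 154.79345603] [-28.   14.2]
234 120 [[274.27294848 155.94052827]]
```

View pics/d6.png

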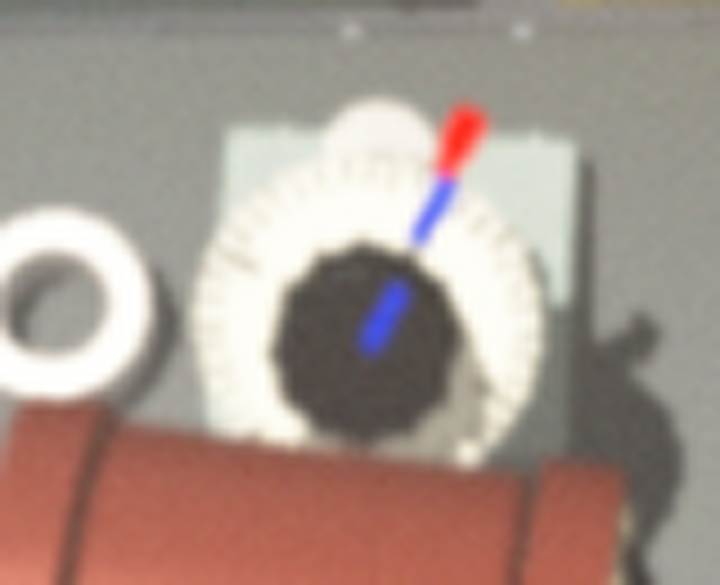

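The zero bar's outer end is at (452,180), slightly right of the red pointer's inner tip at (447,175), so it is about 3° past. I'll make a small reverse turn, gripping square to the knob.

>>> drive_tool:
  rows:
    - [[-0.045, 0, 0], 0]
    - [[-0.045, 0, 0], 0]
    - [[-0.045, 0, 0], 0]
    - [[-0.0349, -0.0009, 0], 0]
    - [[0, 0, 0], 0.102]
    - [[0, 0, 0.03], 0]
    - [[0, 0, 0.03], 0]
    - [[0, 0, 0.017], 0]
    - [[0, 0, 0], 0]
    - [[0, 0, 0], 0]
  jaw: 0.1

```text
t: 30.0
tool_pos: [0.6694, 0.0017, 0.316]
tool_rot: [-0.146, -3.138, -0.0]
contact_force: [-0.5, 0.6, 0.8]
opening: 0.0768
grip_force: 0.0
```

>>> drive_tool:
  rows:
    - [[0, 0, 0], 0]
    - [[0, 0, 0], 0]
    - [[0, 0, 0], 0]
    - [[0, 0, 0], 0]
    - [[0, 0, 0], 0]
    - [[0, 0, 0], -0.02]
    - [[0, 0, 0], -0.02]
    - [[0, 0, 0], -0.02]
    - [[0, 0, 0], -0.01]
    - [[0, 0, 0], 0]
  jaw: 0.7
  grip_force: 20

```text
t: 31.0
tool_pos: [0.6702, 0.0013, 0.3183]
tool_rot: [0.037, 3.136, -0.002]
contact_force: [3.6, -0.5, 5.8]
opening: 0.0509
grip_force: 20.8
```

>>> drive_tool:
  rows:
    - [[0, 0, 0], 0]
    - [[0, 0, 0], 0]
    - [[0, 0, 0], 0]
    - [[0, 0, -0.03], 0]
    - [[0, 0, -0.04], 0]
    - [[0, 0, -0.01], 0]
    - [[0, 0, 0], 0]
    - [[0.05, 0, 0], 0]
    - [[0.05, 0, 0], 0]
    - [[0.05, 0, 0], 0]
  jaw: 0.1

```text
t: 32.0
tool_pos: [0.517, 0.0053, 0.3923]
tool_rot: [-0.035, -3.136, -0.001]
contact_force: [-0.8, 0.8, 0.6]
opening: 0.0766
grip_force: 0.0
```

>>> drive_tool:
  rows:
    - [[0.03, 0, 0], 0]
    - [[0, 0, 0], 0]
    - [[0, 0, 0], 0]

```text
t: 32.3
tool_pos: [0.4885, 0.0059, 0.3942]
tool_rot: [-0.036, -3.14, -0.001]
contact_force: [0.1, -0.1, 0.1]
opening: 0.077
grip_force: 0.0
```

```bash
cat > fin.py <<'E'
import st
from st import *
st.C=C-.003*u12
o,_=stat();d=dial('top')
E
python3 fin.py
```

```text
32.3 rel [-163.5   -6.8] [0.4885 0.0059 0.3942] ytool deg 88.69 q6 -1.688 [ 0.1 -0.1  0.1]
top blue [280 140   3   6   6] [281.  142.5] face [-24.   40.2] knobtop [-21.5  48.2]
top blue [274 151   5   8  26] [276.  154.7] face [-51.6   5.8] knobtop [-25.8  14.2]
top red [283 132   5   6  18] [284.7 134.4] face [-23.4  63.5] knobtop [-21.7  70.8]
```

```bash
python3 -c "
from station import ctrl
print(ctrl.finish_job())"
```

```text
the job is handed in; nothing more can be done
None
```

I handed the job in at about 32 s. The disc was pushed home against both guides, the pointer had swung, and the zero mark was turned to within about 1° (about 1 mm at the rim) of the red pointer by camera measurement. The tool was clear of everything, and the hand-in returned no verdict. I last saw the disc home about 7 s before handing in and did not re-check it after the final knob turns. Camera estimates put the disc 2 to 5 mm short of the measured seat; I took that as camera bias, because it touched both guides and a 30 N push stalled twice at the same place.

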